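Swap jug and cleaner bottle, then open the push-and-turn cap

TASK

The ceramic jug and the bottle of cleaning tablets are standing in each other's places: swap them, so that the jug stands on the round bamboo coaster laid out on the counter and the bottle stands on the black rubber mat, where it will not slip. Then open the bottle there: push its orange safety cap straight down against the spring and, while it is down, twist it counter-clockwise (seen from above) until it comes free, and lift it off. Finish still holding the cap in the gripper, lifted clear above the open bottle; set the jug and the bottle down upright without dropping them, and leave everything else on the counter where it is.

Things in the scene. Friction and masses are not known exactly. Their poses are not given: they have to be found in the camera images.
- mat: Black ribbed rubber tamping mat, 150 x 150 mm, 6 mm thick, fixed flat on the counter; origin at the centre of its underside, x and y along its sides. Very grippy. The jug stands on it at the start. The counter between mat and coaster is clear (at least 300 mm from centre to centre), so one thing can be parked midway.
- coaster: Round bamboo coaster, 100 mm across and 10 mm thick, fixed flat on the counter by itself (the other coasters are stacked in their holder); origin at the centre of its underside. The bottle stands on it at the start.
- jug: White ceramic pour jug, 95 mm high, about 0.3 kg; origin at the centre of its underside, z up. Foot 52 mm across, belly 70 mm across at 35 mm height, straight collar 58 mm across from 68 mm height up to the rim. Handle along its +x, out to 62 mm from the axis between 30 and 88 mm height; small spout along its -x, out to 41 mm. Grip the collar across its y axis.
- bottle: White plastic bottle of cleaning tablets with a blue label, about 0.3 kg: square body 62 x 62 mm, 78 mm high, then a short shoulder and a round neck; origin at the centre of the underside, z up, x and y along its sides. With its orange cap it is 126 mm high. While the cap is locked the bottle can be lifted and carried by it.
- bottle_rim (a point): Centre of the bottle's mouth, 114 mm above its underside; the neck is 36 mm across (45 mm over its three catches), hidden by the cap while that is on.
- cap: Orange ribbed push-and-turn cap, a loose part, 54 mm across, 29 mm high; origin on its axis at its lower edge, z up. Locked, its origin is 97 mm above the bottle's underside and the x axes agree to 6 degrees. Clockwise it is blocked; counter-clockwise (from above) it turns only while pressed down. Free to lift from 38 to 82 degrees of turn, 60 is best; at 83 it meets a stop, still free.
- cap_top (a point): Centre of the cap's top face, 29 mm above its lower edge. The cap is sprung: 4 N starts to move it down, 9 N pushes it 3 mm (the catch is then clear, and it turns with little drag), 13.5 N pushes it the full 6 mm, where it is solid. Grip its side from above, fingertips at most 27 mm below this point.
- cup1: Orange plastic cup, 76 mm across the rim, 85 mm high, at the back of the counter; origin at the centre of its underside. Bystander.
- cup2: Orange plastic cup like cup1. Bystander.
- cup3: Orange plastic cup like cup1. Bystander.
- canister: Lidded steel canister with a black knob, 95 mm across, 150 mm high, on the right; origin at the centre of its underside. Bystander.
- coaster_set: Four bamboo coasters stacked in a wooden holder 112 mm square with four corner pins, 60 mm high, on the left; origin at the centre of its underside. Bystander.
- tamper: Steel coffee tamper standing on its 58 mm foot, 90 mm high, on the left; origin at the centre of its underside. Bystander.
Mind the look-alikes: they are no part of the job. What is meant by the cap is not purple, and is the larger of those in its own colour.

How it is judged (in metres and radians):
On the way, in this order (a step that is already met when the one before it is completed fails the run):
1. jug let go on the coaster, bottle on the mat, its cap still locked on (horizontal distance between jug and coaster below 0.024 m and z of jug in the frame of coaster between 0.006 and 0.014 m and contact force between jug and coaster above 1 N and angle between each of jug, bottle's own z axis and vertical below 0.1 rad and contact force between the fingers and jug below 0.1 N and horizontal distance between bottle and mat below 0.045 m and z of bottle in the frame of mat between 0.002 and 0.01 m and contact force between bottle and mat above 1 N and z of cap in the frame of bottle below 0.1 m and angle between the x axis of cap and the x axis of bottle, either way round below 0.2 rad), for 0.2 s.
2. cap turned past its safety teeth while pressed down, the bottle standing on the mat (horizontal distance between bottle and mat below 0.045 m and z of bottle in the frame of mat between 0.002 and 0.01 m and contact force between bottle and mat above 1 N and angle between bottle's own z axis and vertical below 0.1 rad and z of cap in the frame of bottle below 0.0955 m and angle between the x axis of cap and the x axis of bottle, either way round above 0.25 rad), for 0.05 s.
At the end, for the whole second after the job is handed in: Jug upright and untouched on the coaster (centres within 24 mm); bottle upright on the mat (centres within 45 mm); cap held still and upright in the fingers, its axis within 35 mm of the bottle's, its lower edge at least 8 mm above the bottle's rim, touching neither bottle nor jug (horizontal distance between jug and coaster below 0.024 m and z of jug in the frame of coaster between 0.006 and 0.014 m and contact force between jug and coaster above 1 N and angle between each of jug, bottle's own z axis and vertical below 0.1 rad and contact force between the fingers and jug below 0.1 N and horizontal distance between bottle and mat below 0.045 m and z of bottle in the frame of mat between 0.002 and 0.01 m and contact force between bottle and mat above 1 N and linear speed of each of jug, bottle, cap below 0.02 m/s and z of cap in the frame of bottle above 0.122 m and horizontal distance between cap and bottle below 0.035 m and angle between cap's own z axis and vertical below 0.35 rad and contact force between the fingers and cap above 2 N and contact force between cap and bottle below 0.05 N and contact force between cap and jug below 0.05 N); the arm keeps its last pose, push and grip.
It fails at once if the jug or the bottle is tipped over (angle between any of jug, bottle's own z axis and vertical above 0.6 rad).
It fails at once if the jug or the bottle is dropped: falling faster than 0.4 m/s with the fingers off it ((linear speed of jug above 0.4 m/s and contact force between the fingers and jug below 0.05 N) or (linear speed of bottle above 0.4 m/s and contact force between the fingers and bottle below 0.05 N and contact force between the fingers and cap below 0.05 N)).
It fails at once if a bystander is moved by more than 30 mm or tipped (distance of any of cup1, cup2, cup3, canister, coaster_set, tamper from where it was at the start of the episode above 0.03 m or angle between any of cup1, cup2, cup3, canister, coaster_set, tamper's own z axis and vertical above 0.3 rad).
It also fails if it takes over 64 s, if anything falls off the work surface, if the arm or the gripper's body presses on something with over 40 N, if the wrist force passes 120 N, or if a joint passes its speed limit or range.

ROBOT

A 7-joint arm with a two-finger parallel gripper is mounted at the origin on the work surface. World frame = base frame: x ahead of the robot, y to its left, z up, the work surface at z = 0. Lengths are in mm, angles in degrees, forces in N, time in s.
With the tool pointing down it reaches from about 425 to 875 mm from the base axis. Payload 8.4 kg.
Tool frame: the origin (TCP) lies on the centre line of the jaws, within the pads' length; the fingertips stand 14 mm ahead of it and the grasp point (between the pads) lies 5 mm behind it; z points along the fingers, y is the line along which they close (so a half turn about z gives the same grasp; the last joint's range is limited). The gripper opens to 85 mm and grips with 20 to 120 N. Pads are 22 mm wide; open, the fingers measure 114 mm over their backs; the gripper's body (76 mm by 85 mm) begins 54 mm behind the grasp point. The pads swing forward as they close: fully open they stand 13 mm farther back than shut.
Start: joints at [-77.132, 19.091, 2.286, 83.961, -0.768, 76.965, -3.352], TCP at [206.812, 616.193, 245.308] pointing down, gripper open.
Joint ranges: [-147.57, 147.57], [-21.85, 119.76], [-74.77, 79.35], [14.55, 137.4], [-85.83, 265.84], [4.83, 119.75], [-152.11, 152.11]. Speed limits (degrees/s): [127.2, 127.2, 159.86, 159.86, 180, 180, 180].

INTERFACE

Orientations are given as a 3x3 rotation matrix whose columns are the frame's x, y, z axes.
In Python, from workcell import arm gives the robot as it stands.
- The arm moves only by the tool arm_command, never from a script. Its argument "steps" is text: rows parted by semicolons, each of 6 numbers parted by spaces: the shift along the tool's x, y, z in mm, then the turn, a rotation vector about the tool's x, y, z in degrees. A call has exactly 10 rows; each row is the pose to reach, as a shift and turn from the pose commanded when the call began, along the tool's axes at that moment; what a row does not reach only later rows make up. A row lasts 1/12 s, in which the tool goes at most 41.7 mm and 7.16 degrees, less where a joint would pass 70% of its speed; a pose out of reach is approached as far as the arm can. A call with a gripper value outside its range is refused whole. "hand" is the opening, from 0 (shut) to 1 (fully open), set as the call begins (left out, the last holds). The fingers move at their own pace and stop on an object; the grip force is fixed at half the most. Time passes only in rows, so rows that repeat a pose let the fingers close, or fill a call up. It gives the time, the measured TCP pose, the force, the opening and the grip force at its end, in the units of the state.
- arm.read_state(): the state, without advancing time (a new reading comes with each control period).
- arm.get_image(name): name is "scene" or "side" or "wrist"; returns a dict with "pixels" (480x640x3 uint8, blue, green, red), "K" (3x3 intrinsics, pixels), "pose" (4x4, takes a point from camera to world coordinates). Camera axes: x right, y down, z forward; pixel columns grow to the right and rows downward; lengths in mm; the calibration is good to about 2 mm. A picture is of the moment at which its call begins. There is no depth.
- arm.finish_job(): hands the job in; it is judged then, once.
The state is a dict: "t": time; "joint_pos": joint angles; "joint_vel": joint speeds; "joint_efforts": joint torques, N m; "ee_pos": TCP position; "ee_rot": TCP orientation; "force": force on the tool from outside, world axes, zero at the start; "ft_torque": the same for the moment, N m; "grip_width": finger opening in mm; "grip_force": force on a finger pad.
Only numpy, scipy, OpenCV 4.12 (cv2) and the standard library are available. Lean on these libraries where they do the work, as an engineer would, in place of code of your own. Each camera call takes 0.05 s, during which the arm holds its last target. There are 200 camera calls.

## Working session

There is one attempt and no reset: what is moved stays moved. The work goes in short steps, Python scripts to look and compute and a tool call to move; the robot and the scene stay as the last step left them, time stands still between calls to the robot, and variables do not carry over. Pictures are saved under pics/ and viewed, at most 10 in all, crops included, and the job is handed in when it is done.

Besides the shell and the picture viewer there is one more tool, called after ">>>" by a JSON object that holds its "op" and its "data", one argument or row to a line. arm_command: Moves the arm, as the interface text tells. Its arguments: {"type":"object","properties":{"steps":{"type":"string"},"hand":{"type":"number"}},"required":["steps"]}

```bash
mkdir -p pics; ls; python3 - <<'E'
from workcell import arm
import cv2,numpy as np,pickle
d={}
for n in("scene","side","wrist"):
    d[n]=arm.get_image(n); cv2.imwrite(f"pics/{n}0.png",d[n]["pixels"])
pickle.dump(d,open("im0.pkl","wb"))
s=arm.read_state()
np.set_printoptions(precision=3,suppress=True)
print(s["t"],s["ee_pos"],np.array(s["ee_rot"]),s["grip_width"],s["force"])
for n in d: print(n,d[n]["K"],d[n]["pose"])
E
```

```text
pics
0.15 [206.709 615.916 244.66 ] [[-0.948  0.318 -0.   ]
 [ 0.318  0.948 -0.001]
 [-0.    -0.001 -1.   ]] 85.5957999736887 [-0.879 -0.076  0.079]
scene [[602.533   0.    325.93 ]
 [  0.    602.533 231.103]
 [  0.      0.      1.   ]] [[   0.426    0.681   -0.595 1531.098]
 [   0.904   -0.307    0.296 -476.962]
 [   0.019   -0.665   -0.747 1324.512]
 [   0.       0.       0.       1.   ]]
side [[602.691   0.    318.282]
 [  0.    602.691 243.86 ]
 [  0.      0.      1.   ]] [[  -0.893   -0.33     0.307  114.488]
 [  -0.45     0.662   -0.599  886.741]
 [  -0.006   -0.673   -0.739 1233.262]
 [   0.       0.       0.       1.   ]]
wrist [[367.706   0.    320.317]
 [  0.    367.706 240.164]
 [  0.      0.      1.   ]] [[  0.319   0.907   0.275 136.948]
 [  0.948  -0.304  -0.094 639.127]
 [ -0.002   0.291  -0.957 373.439]
 [  0.      0.      0.      1.   ]]
```

View pics/scene0.png

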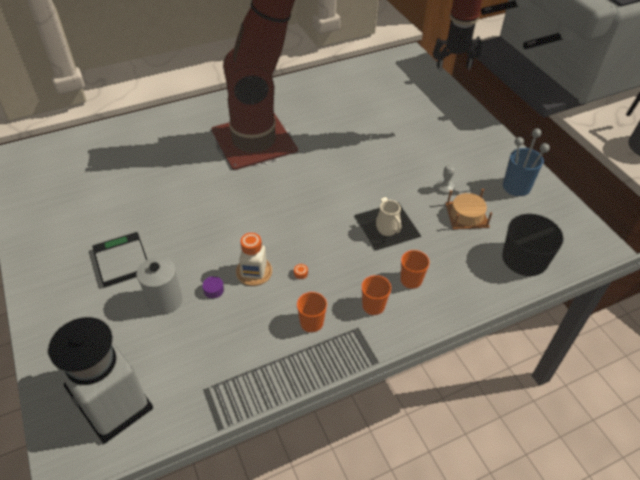

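View pics/side0.png

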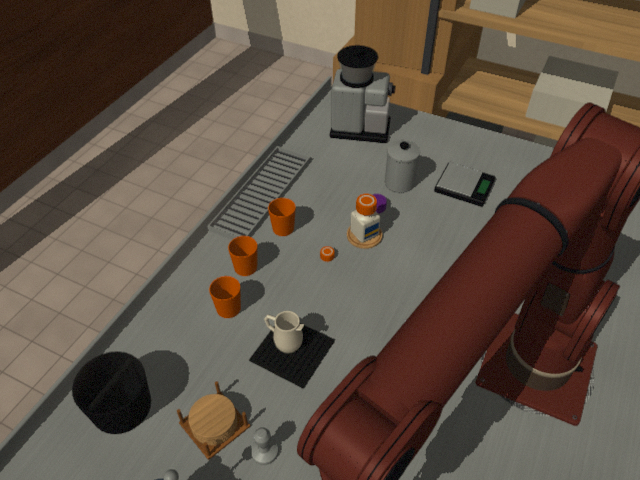

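The scene picture shows the jug at (390,217) on the mat (388,226) and the bottle cap at (251,242) on the coaster (254,270). The small orange cap (301,271) and the purple one (212,287) are decoys. The side picture agrees: bottle cap at (367,203), jug at (287,332).

```bash
python3 - <<'E'
import pickle,cv2,numpy as np
d=pickle.load(open("im0.pkl","rb"))
def c(n,x,y): return cv2.resize(d[n]["pixels"][y:y+75,x:x+100],(400,300),interpolation=cv2.INTER_CUBIC)
m=np.vstack([np.hstack([c("scene",340,185),c("scene",205,222)]),np.hstack([c("side",245,310),c("side",315,185)])])
cv2.imwrite("pics/crop0.png",np.clip(m.astype(float)*1.3,0,255).astype(np.uint8))
E
```

```text
(no output)
```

View pics/crop0.png

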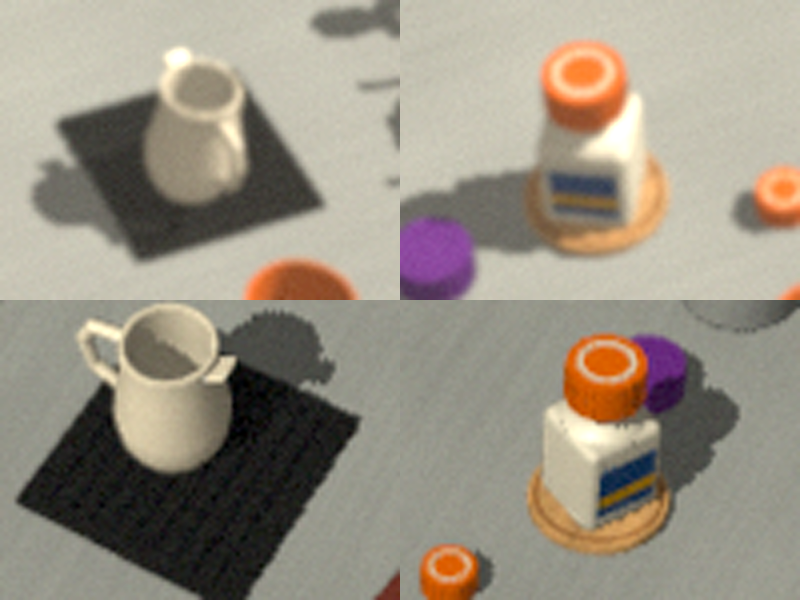

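The crops show the jug's spout and handle, the mat's corners, and the bottle's base corners and cap top clearly. Next I turn the pixels into positions.

```bash
cat > h.py <<'E'
import numpy as np,pickle
def ray(I,uv):
    r=np.linalg.inv(I["K"])@[uv[0],uv[1],1]; P=np.array(I["pose"]); return P[:3,3],P[:3,:3]@r
def onz(I,uv,z):
    o,r=ray(I,uv); return (o+r*(z-o[2])/r[2])[:2].round(1)
def tri(*iu):
    A=np.zeros((3,3));b=np.zeros(3)
    for I,uv in iu:
        o,r=ray(I,uv); r/=np.linalg.norm(r); M=np.eye(3)-np.outer(r,r); A+=M;b+=M@o
    return np.linalg.solve(A,b).round(1)
E
python3 - <<'E'
from h import *
d=pickle.load(open("im0.pkl","rb")); S,D=d["scene"],d["side"]
c=lambda x,y,ox,oy:(x/4+ox,y/4+oy)
sj=lambda x,y:c(x,y,340,185); sb=lambda x,y:c(x-400,y,205,222)
dj=lambda x,y:c(x,y-300,245,310); db=lambda x,y:c(x-400,y-300,315,185)
print("cap",onz(S,sb(582,74),136),onz(D,db(607,361),136),tri((S,sb(582,74)),(D,db(607,361))))
print("rim",onz(S,sj(202,87),101),onz(D,dj(169,343),101),tri((S,sj(202,87)),(D,dj(169,343))))
print("spout",tri((S,sj(177,54)),(D,dj(234,364))),onz(S,sj(177,54),101),onz(D,dj(234,364),101))
print("handle",onz(D,dj(95,322),92),onz(D,dj(80,345),80),onz(S,sj(236,125),92))
print("mat",[onz(S,sj(*p),6) for p in[(58,123),(140,262),(325,205)]],[onz(D,dj(*p),6) for p in[(15,500),(360,420)]])
print("bot base side",[onz(D,db(*p),10) for p in[(545,487),(588,522),(660,497)]])
print("bot base scene",[onz(S,sb(*p),10) for p in[(540,212),(630,226)]])
print("coaster S",[onz(S,sb(*p),10) for p in[(527,195),(667,185),(595,248)]],"D",[onz(D,db(*p),10) for p in[(528,495),(670,492),(605,545)]])
# colour mask caps tops
import cv2
E
```

```text
cap [ 533.  -197.8] [ 525.9 -198.3] [ 528.2 -198.5  133.2]
rim [547.7 214.5] [541.3 211.9] [543.9 213.4  99.4]
spout [505.6 211.7  99.4] [511.7 214.2] [501.5 208.1]
handle [590.1 212.8] [594.7 223.7] [582.8 223.2]
mat [array([459.8, 150.8]), array([605. , 142.4]), array([613. , 291.5])] [array([604.2, 293.5]), array([447.4, 153.2])]
bot base side [array([ 560.7, -186.8]), array([ 520.3, -169.7]), array([ 485. , -213.7])]
bot base scene [array([ 532.3, -238. ]), array([ 568.8, -186.5])]
coaster S [array([ 514.7, -241.1]), array([ 546.3, -150.4]), array([ 576.4, -214.7])] D [array([ 568.1, -174.5]), array([ 480.7, -221.2]), array([ 501.2, -155.4])]
```

```bash
python3 - <<'E'
from h import *
d=pickle.load(open("im0.pkl","rb")); S,D=d["scene"],d["side"]
print("cups",[onz(S,p,85) for p in[(311,301),(376,284),(415,259)]])
print("canister",tri((S,(152,268)),(D,(404,145))),onz(D,(402,153),150))
print("orange decoy",onz(S,(301,268),20),"purple",onz(S,(212,283),20))
print("tamper",onz(D,(262,437),90),"holder",onz(D,(212,415),40))
E
```

```text
cups [array([ 739.2, -118.6]), array([759.9,  54.5]), array([730.2, 188.3])]
canister [ 520.9 -452.4  140.6] [ 509.3 -405.2]
orange decoy [586.1 -79.5] purple [ 534.4 -317.1]
tamper [455.6 473.4] holder [590.7 460.6]
```

>>> {"op": "arm_command", "data": {
  "steps": "-34 -18.75 0 0 0 7.14; -68 -37.5 0 0 0 14.3; -102 -56.25 0 0 0 21.4; -136 -75 0 0 0 28.6; -170 -93.75 0 0 0 35.7; -204 -112.5 0 0 0 42.9; -238 -131.25 0 0 0 50; -272 -150 0 0 0 57.2; -306 -168.75 0 0 0 64.3; -340 -187.5 0 0 0 71.45",
  "hand": 1
}}

```text
t: 0.98
ee_pos: [470.4, 328.5, 245.3]
ee_rot: [[0.006, 1.0, -0.0], [1.0, -0.006, 0.0], [0.0, -0.0, -1.0]]
force: [0.8, 2.1, 0.4]
grip_width: 85.2
grip_force: 0.0
```

>>> {"op": "arm_command", "data": {
  "steps": "-36 5 0 0 0 0; -75 10 0 0 0 0; -115 15 0 0 0 0; -155 20 0 0 0 0; -195 25 0 0 0 0; -235 30 0 0 0 0; -275 35 0 0 0 0; -315 40 0 0 0 0; -355 45 0 0 0 0; -395 50 0 0 0 0"
}}

```text
t: 1.82
ee_pos: [519.2, -66.7, 245.5]
ee_rot: [[-0.0, 1.0, 0.0], [1.0, 0.0, 0.001], [0.001, 0.0, -1.0]]
force: [0.6, -0.2, 0.1]
grip_width: 85.5
grip_force: 0.0
```

>>> {"op": "arm_command", "data": {
  "steps": "-38 2 0 0 0 0; -76 4 0 0 0 0; -105 6 5 0 0 0; -125 8 10 0 0 0; -132 9 15 0 0 0; -132 9 20 0 0 0; -132 9 25 0 0 0; -132 9 25 0 0 0; -132 9 25 0 0 0; -132 9 25 0 0 0"
}}

```text
t: 2.65
ee_pos: [528.8, -195.4, 220.5]
ee_rot: [[-0.002, 1.0, 0.0], [1.0, 0.002, 0.001], [0.001, 0.0, -1.0]]
force: [1.5, 0.0, 0.0]
grip_width: 85.7
grip_force: 0.0
```

```bash
python3 - <<'E'
from workcell import arm
from h import *
import cv2
I=arm.get_image("wrist");cv2.imwrite("pics/w1.png",I["pixels"]);pickle.dump(I,open("w1.pkl","wb"))
s=arm.read_state();print(s["t"],s["ee_pos"],s["joint_pos"],s["force"])
P=np.array([[529,-198,136,1],[528,-198,10,1]]).T
c=np.linalg.inv(I["pose"])@P; p=I["K"]@c[:3]; print((p[:2]/p[2]).T)
E
```

```text
2.7 [ 528.80283632 -195.66887222  220.61954677] [-24.71992081  12.17024962  46.87882402 100.02502776  -9.35165948
  71.79903818  24.54400172] [-0.02988684 -0.09899598  0.21326684]
[[320.02250936 257.72457711]
 [319.07670102 212.78455601]]
```

View pics/w1.png

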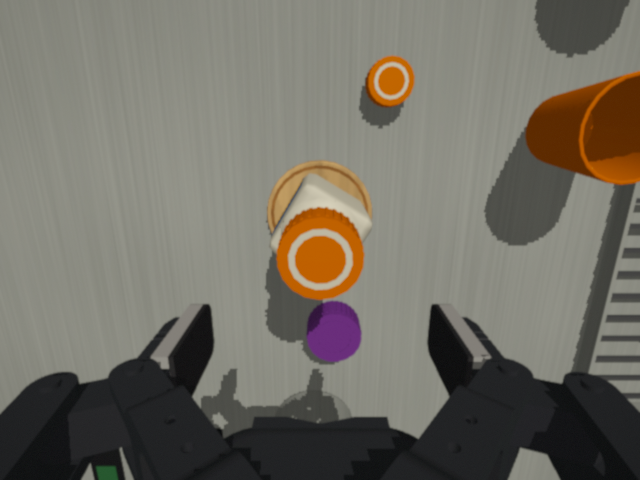

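The wrist picture shows the cap at (320,259) and the coaster centre near (319,211), both within 2 px of my predictions. I descend and grip.

>>> {"op": "arm_command", "data": {
  "steps": "-1 0 12 0 0 0; -1 0 28 0 0 0; -1 0 44 0 0 0; -1 0 60 0 0 0; -1 0 75 0 0 0; -1 0 87 0 0 0; -1 0 94 0 0 0; -1 0 97 0 0 0; -1 0 97 0 0 0; -1 0 97 0 0 0"
}}

```text
t: 3.53
ee_pos: [528.7, -198.0, 123.8]
ee_rot: [[0.0, 1.0, 0.001], [1.0, -0.0, -0.0], [-0.0, 0.001, -1.0]]
force: [-0.4, -0.2, 1.2]
grip_width: 85.7
grip_force: 0.0
```

>>> {"op": "arm_command", "data": {
  "steps": "0 0 0 0 0 0; 0 0 0 0 0 0; 0 0 0 0 0 0; 0 0 0 0 0 0; 0 0 0 0 0 0; 0 0 0 0 0 0; 0 0 0 0 0 0; 0 0 0 0 0 0; 0 0 0 0 0 0; 0 0 0 0 0 0",
  "hand": 0
}}

```text
t: 4.37
ee_pos: [528.7, -197.8, 123.5]
ee_rot: [[0.0, 1.0, 0.0], [1.0, -0.0, -0.0], [-0.0, 0.0, -1.0]]
force: [-0.1, -0.9, 4.1]
grip_width: 52.1
grip_force: 61.7
```

>>> {"op": "arm_command", "data": {
  "steps": "0 0 -5 0 0 0; 0 0 -14 0 0 0; 10 0 -24 0 0 0; 30 0 -30 0 0 0; 55 0 -30 0 0 0; 85 0 -30 0 0 0; 115 0 -30 0 0 0; 145 0 -30 0 0 0; 172 0 -30 0 0 0; 192 0 -30 0 0 0"
}}

```text
t: 5.2
ee_pos: [527.8, -2.9, 153.4]
ee_rot: [[-0.002, 1.0, -0.001], [1.0, 0.002, 0.001], [0.001, -0.001, -1.0]]
force: [-0.1, -0.5, -3.6]
grip_width: 52.4
grip_force: 64.8
```

>>> {"op": "arm_command", "data": {
  "steps": "10 0 0 0 0 0; 16 0 0 0 0 0; 18 0 5 0 0 0; 18 0 13 0 0 0; 18 0 22 0 0 0; 18 0 30 0 0 0; 18 0 36 0 0 0; 18 0 39 0 0 0; 18 0 40 0 0 0; 18 0 40 0 0 0"
}}

```text
t: 6.03
ee_pos: [528.6, 11.6, 113.6]
ee_rot: [[0.001, 1.0, -0.0], [1.0, -0.001, -0.0], [-0.0, -0.0, -1.0]]
force: [-2.4, -1.2, 5.8]
grip_width: 52.1
grip_force: 65.6
```

>>> {"op": "arm_command", "data": {
  "steps": "0 0 0 0 0 0; 0 0 0 0 0 0; 0 0 0 0 0 0; 0 0 0 0 0 0; 0 0 0 0 0 0; 0 0 -8 0 0 0; 0 0 -25 0 0 0; 0 0 -45 0 0 0; 0 0 -68 0 0 0; 0 0 -90 0 0 0",
  "hand": 1
}}

```text
t: 6.87
ee_pos: [528.4, 12.0, 204.9]
ee_rot: [[0.001, 1.0, 0.0], [1.0, -0.001, -0.0], [-0.0, 0.0, -1.0]]
force: [-0.4, 0.4, 0.4]
grip_width: 85.1
grip_force: 0.0
```

>>> {"op": "arm_command", "data": {
  "steps": "10 1 -10 0 0 -7; 30 3 -10 0 0 -14; 55 5 -10 0 0 -21; 80 7 -10 0 0 -28; 105 9 -10 0 0 -35; 130 11 -10 0 0 -42; 155 13 -10 0 0 -49; 175 14 -10 0 0 -56; 193 15 -10 0 0 -63; 202 15 -10 0 0 -70"
}}

```text
t: 7.7
ee_pos: [543.2, 217.2, 213.7]
ee_rot: [[-0.943, 0.334, 0.0], [0.334, 0.943, 0.001], [0.0, 0.001, -1.0]]
force: [0.4, -1.2, 1.3]
grip_width: 85.5
grip_force: 0.0
```

>>> {"op": "arm_command", "data": {
  "steps": "0 0 0 0 0 -7; 0 0 0 0 0 -14; 0 0 0 0 0 -20; 0 0 0 0 0 -23; 0 0 0 0 0 -23; 0 0 0 0 0 -23; 0 0 0 0 0 -23; 0 0 0 0 0 -23; 0 0 0 0 0 -23; 0 0 0 0 0 -23"
}}

```text
t: 8.53
ee_pos: [543.5, 214.3, 213.3]
ee_rot: [[-0.999, -0.052, -0.0], [-0.052, 0.999, -0.0], [0.0, -0.0, -1.0]]
force: [0.2, -0.3, -1.3]
grip_width: 85.5
grip_force: 0.0
```

```bash
python3 - <<'E'
from workcell import arm
from h import *
import cv2
I=arm.get_image("wrist")
s=arm.read_state();print(s["t"],s["ee_pos"],s["ee_rot"],s["joint_pos"])
B=arm.get_image("scene")["pixels"]
P=np.array([[544,213,101,1],[528.6,11.6,126,1],[531,220,6,1]]).T
c=np.linalg.inv(I["pose"])@P; p=I["K"]@c[:3]; print((p[:2]/p[2]).T)
pickle.dump(I,open("w2.pkl","wb"))
m=np.hstack([cv2.resize(I["pixels"],(400,300)),B[150:450,100:500]])
cv2.imwrite("pics/w2.png",m)
E
```

```text
8.5833 [543.45666122 214.25813657 213.33828325] [[-9.98655466e-01 -5.18387857e-02 -1.44129263e-05]
 [-5.18387845e-02  9.98655464e-01 -7.23820127e-05]
 [ 1.81457433e-05 -7.15375440e-05 -9.99999997e-01]] [-46.35296065  12.9190331   23.96746561  96.96897079  -5.49913252
  71.27596862  71.81575901]
[[319.40489156 241.47177847]
 [-13.86653297 212.74337071]
 [327.99181283 198.19241467]]
```

View pics/w2.png

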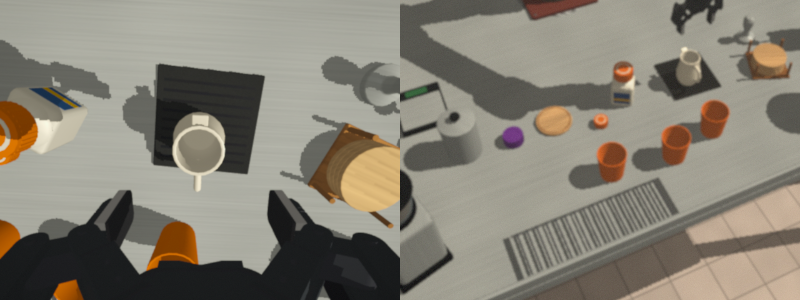

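The left half (wrist view) shows the jug rim at (199,149), with the spout and handle in line with the tool's x axis. The right half (scene view) shows the bottle standing upright at the parking spot and the coaster empty. I descend on the jug and grip it.

>>> {"op": "arm_command", "data": {
  "steps": "0 -1 12 0 0 0; 0 -1 28 0 0 0; 0 -1 46 0 0 0; 0 -1 64 0 0 0; 0 -1 82 0 0 0; 0 -1 100 0 0 0; 0 -1 113 0 0 0; 0 -1 120 0 0 0; 0 -1 124 0 0 0; 0 -1 124 0 0 0"
}}

```text
t: 9.47
ee_pos: [543.3, 213.1, 88.7]
ee_rot: [[-0.999, -0.052, -0.001], [-0.052, 0.999, -0.001], [0.001, -0.001, -1.0]]
force: [0.0, 1.2, 0.3]
grip_width: 85.3
grip_force: 0.0
```

>>> {"op": "arm_command", "data": {
  "steps": "0 0 0 0 0 0; 0 0 0 0 0 0; 0 0 0 0 0 0; 0 0 0 0 0 0; 0 0 0 0 0 0; 0 0 0 0 0 0; 0 0 0 0 0 0; 0 0 0 0 0 0; 0 0 0 0 0 0; 0 0 0 0 0 0",
  "hand": 0
}}

```text
t: 10.3
ee_pos: [544.4, 213.3, 90.8]
ee_rot: [[-0.999, -0.052, 0.002], [-0.052, 0.999, 0.001], [-0.002, 0.001, -1.0]]
force: [-1.7, -1.4, 6.9]
grip_width: 56.0
grip_force: 64.1
```

>>> {"op": "arm_command", "data": {
  "steps": "0 0 -4 0 0 0; 0 0 -12 0 0 0; 0 0 -26 0 0 0; 0 0 -44 0 0 0; 0 0 -64 0 0 0; 0 0 -84 0 0 0; 0 0 -104 0 0 0; 0 0 -122 0 0 0; 0 0 -136 0 0 0; 0 0 -145 0 0 0"
}}

```text
t: 11.13
ee_pos: [543.9, 213.4, 236.6]
ee_rot: [[-0.999, -0.052, 0.002], [-0.052, 0.999, 0.001], [-0.002, 0.001, -1.0]]
force: [0.3, -1.0, -1.9]
grip_width: 55.6
grip_force: 64.2
```

>>> {"op": "arm_command", "data": {
  "steps": "2 -15 0 0 0 5; 4 -40 0 0 0 12; 7 -75 0 0 0 19; 11 -112 0 0 0 26; 15 -150 0 0 0 33; 19 -190 0 0 0 40; 23 -230 0 0 0 47; 26 -270 0 0 0 54; 29 -307 0 0 0 62; 31 -340 0 0 0 70"
}}

```text
t: 11.97
ee_pos: [529.4, -130.6, 234.6]
ee_rot: [[-0.411, 0.912, 0.0], [0.912, 0.411, 0.0], [0.0, 0.0, -1.0]]
force: [1.3, 0.3, -3.4]
grip_width: 55.6
grip_force: 64.2
```

>>> {"op": "arm_command", "data": {
  "steps": "-25 -12 5 0 0 0; -45 -21 14 0 0 0; -57 -27 27 0 0 0; -63 -30 42 0 0 0; -63 -30 58 0 0 0; -63 -30 74 0 0 0; -63 -30 88 0 0 0; -63 -30 100 0 0 0; -63 -30 108 0 0 0; -63 -30 110 0 0 0"
}}

```text
t: 12.8
ee_pos: [528.7, -197.3, 123.0]
ee_rot: [[-0.418, 0.909, -0.002], [0.909, 0.418, 0.0], [0.001, -0.002, -1.0]]
force: [0.1, -0.3, -2.6]
grip_width: 55.4
grip_force: 64.3
```

```bash
python3 - <<'E'
from workcell import arm
from h import *
import cv2
S=arm.get_image("scene");W=arm.get_image("wrist")["pixels"]
s=arm.read_state();print(s["t"],s["ee_pos"],s["ee_rot"],s["force"],s["joint_pos"])
m=np.hstack([cv2.resize(W,(400,300)),cv2.resize(S["pixels"][200:300,200:333],(400,300))])
cv2.imwrite("pics/w3.png",m)
E
```

```text
12.9 [ 529.33844709 -197.63509786  124.316861  ] [[-4.17459930e-01  9.08695242e-01 -4.04219257e-04]
 [ 9.08695325e-01  4.17459941e-01 -6.08857681e-05]
 [ 1.13418740e-04 -3.92729518e-04 -9.99999916e-01]] [ 0.72067951 -1.06134161 -2.64295248] [-21.02819307  18.35376705  44.07074067 106.00116867 -14.43286126
  61.39158023  53.25378338]
```

View pics/w3.png

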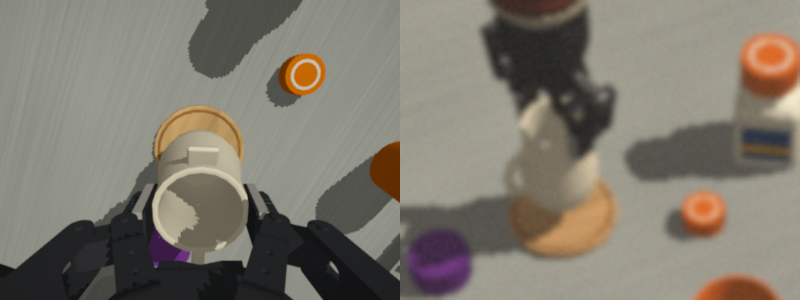

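The jug hangs upright over the coaster (wrist view: rim at (200,208), coaster at (200,135)). I lower it and release.

>>> {"op": "arm_command", "data": {
  "steps": "0 0 4 0 0 0; 0 0 9 0 0 0; 0 0 14 0 0 0; 0 0 19 0 0 0; 0 0 23 0 0 0; 0 0 26 0 0 0; 0 0 28 0 0 0; 0 0 29 0 0 0; 0 0 30 0 0 0; 0 0 30 0 0 0"
}}

```text
t: 13.73
ee_pos: [529.4, -198.0, 94.9]
ee_rot: [[-0.417, 0.909, 0.0], [0.909, 0.417, 0.0], [-0.0, 0.0, -1.0]]
force: [-2.2, 0.7, 2.7]
grip_width: 56.2
grip_force: 64.8
```

>>> {"op": "arm_command", "data": {
  "steps": "0 0 0 0 0 0; 0 0 0 0 0 0; 0 0 0 0 0 0; 0 0 0 0 0 0; 0 0 0 0 0 0; 0 0 -8 0 0 0; 0 0 -25 0 0 0; 0 0 -50 0 0 0; 0 0 -80 0 0 0; 0 0 -110 0 0 0",
  "hand": 1
}}

```text
t: 14.57
ee_pos: [528.9, -197.9, 205.9]
ee_rot: [[-0.417, 0.909, -0.001], [0.909, 0.417, -0.0], [0.0, -0.001, -1.0]]
force: [0.9, 0.6, 0.6]
grip_width: 85.1
grip_force: 0.0
```

>>> {"op": "arm_command", "data": {
  "steps": "10 4 0 0 0 3; 30 14 0 0 0 7; 55 25 0 0 0 11; 85 38 0 0 0 15; 115 52 0 0 0 19; 142 64 0 0 0 22; 165 75 0 0 0 24; 182 82 0 0 0 24.7; 191 87 0 0 0 24.7; 191 87 0 0 0 24.7"
}}

```text
t: 15.4
ee_pos: [528.9, 14.6, 204.7]
ee_rot: [[-0.004, 1.0, 0.0], [1.0, 0.004, 0.001], [0.001, 0.0, -1.0]]
force: [-0.4, -0.6, 0.4]
grip_width: 85.6
grip_force: 0.0
```

```bash
python3 - <<'E'
from workcell import arm
from h import *
import cv2
S=arm.get_image("scene");I=arm.get_image("wrist")
s=arm.read_state();print(s["t"],s["ee_pos"],s["ee_rot"],s["joint_pos"])
P=np.array([[528.6,11.8,126,1]]).T
c=np.linalg.inv(I["pose"])@P; p=I["K"]@c[:3]; print((p[:2]/p[2]).T)
m=np.hstack([cv2.resize(I["pixels"],(400,300)),cv2.resize(S["pixels"][200:300,200:333],(400,300))])
cv2.imwrite("pics/w4.png",m)
E
```

```text
15.5 [528.80658055  11.14749401 204.60086068] [[ 4.37982551e-04  9.99999871e-01  2.57320405e-04]
 [ 9.99999797e-01 -4.37863516e-04 -4.62470161e-04]
 [-4.62357431e-04  2.57522907e-04 -9.99999860e-01]] [-44.35930866   6.99885509  41.79365769 105.64478585  -4.95491252
  69.18355251  -1.03997099]
[[319.20688495 257.89460001]]
```

View pics/w4.png

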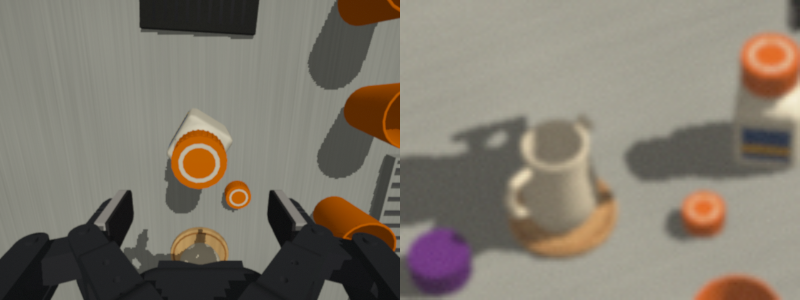

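The jug stands on the coaster (scene view, right half), and the cap is at (319,259) as predicted. I grip the bottle by its cap again and carry it to the mat.

>>> {"op": "arm_command", "data": {
  "steps": "0 0 12 0 0 0; 0 0 28 0 0 0; 0 0 44 0 0 0; 0 0 58 0 0 0; 0 0 70 0 0 0; 0 0 80 0 0 0; 0 0 87 0 0 0; 0 0 91 0 0 0; 0 0 91 0 0 0; 0 0 91 0 0 0"
}}

```text
t: 16.33
ee_pos: [528.9, 12.0, 113.6]
ee_rot: [[0.001, 1.0, 0.0], [1.0, -0.001, -0.0], [-0.0, 0.0, -1.0]]
force: [0.1, 0.4, -0.4]
grip_width: 85.2
grip_force: 0.0
```

>>> {"op": "arm_command", "data": {
  "steps": "0 0 0 0 0 0; 0 0 0 0 0 0; 0 0 0 0 0 0; 0 0 0 0 0 0; 0 0 0 0 0 0; 0 0 0 0 0 0; 0 0 0 0 0 0; 0 0 0 0 0 0; 0 0 0 0 0 0; 0 0 0 0 0 0",
  "hand": 0
}}

```text
t: 17.17
ee_pos: [528.8, 12.2, 113.4]
ee_rot: [[0.001, 1.0, 0.0], [1.0, -0.001, 0.0], [0.0, 0.0, -1.0]]
force: [-2.4, 0.6, 5.8]
grip_width: 52.7
grip_force: 61.7
```

>>> {"op": "arm_command", "data": {
  "steps": "0 0 -5 0 0 0; 0 0 -14 0 0 0; 10 0 -24 0 0 0; 30 0 -34 0 0 0; 55 0 -40 0 0 0; 85 0 -40 0 0 0; 115 0 -40 0 0 0; 145 0 -40 0 0 0; 172 0 -40 0 0 0; 192 0 -40 0 0 0"
}}

```text
t: 18.0
ee_pos: [528.1, 207.2, 153.5]
ee_rot: [[-0.002, 1.0, -0.0], [1.0, 0.002, 0.0], [0.0, -0.0, -1.0]]
force: [1.1, -0.0, -3.5]
grip_width: 52.4
grip_force: 64.1
```

>>> {"op": "arm_command", "data": {
  "steps": "10 1 0 0 0 0; 15 2 0 0 0 0; 16 2 5 0 0 0; 16 2 11 0 0 0; 16 2 18 0 0 0; 16 2 24 0 0 0; 16 2 29 0 0 0; 16 2 32 0 0 0; 16 2 34 0 0 0; 16 2 34 0 0 0"
}}

```text
t: 18.83
ee_pos: [531.0, 220.0, 119.6]
ee_rot: [[0.001, 1.0, -0.0], [1.0, -0.001, 0.0], [0.0, -0.0, -1.0]]
force: [-2.5, -0.2, 4.9]
grip_width: 52.5
grip_force: 64.9
```

>>> {"op": "arm_command", "data": {
  "steps": "0 0 0 0 0 0; 0 0 0 0 0 0; 0 0 0 0 0 0; 0 0 1 0 0 0; 0 0 2 0 0 0; 0 0 3 0 0 0; 0 0 4 0 0 0; 0 0 5 0 0 0; 0 0 5 0 0 0; 0 0 5 0 0 0"
}}

```text
t: 19.67
ee_pos: [531.2, 220.3, 115.4]
ee_rot: [[0.001, 1.0, 0.001], [1.0, -0.001, 0.001], [0.001, 0.001, -1.0]]
force: [-4.1, -1.6, 12.3]
grip_width: 52.3
grip_force: 65.5
```

>>> {"op": "arm_command", "data": {
  "steps": "0 0 5 0 0 -5; 0 0 0 0 0 -11; 0 0 0 0 0 -18; 0 0 0 0 0 -25; 0 0 0 0 0 -32; 0 0 0 0 0 -39; 0 0 0 0 0 -46; 0 0 0 0 0 -53; 0 0 0 0 0 -60; 0 0 0 0 0 -60"
}}

```text
t: 20.5
ee_pos: [532.2, 219.6, 115.7]
ee_rot: [[-0.869, 0.494, 0.003], [0.494, 0.869, 0.001], [-0.002, 0.002, -1.0]]
force: [-1.3, -3.8, 10.6]
grip_width: 52.4
grip_force: 65.5
```

I mistyped the first row as 5 mm down, but the force stayed normal. I lift gently and use the force to see whether the bottle comes along.

>>> {"op": "arm_command", "data": {
  "steps": "0 0 -1 0 0 0; 0 0 -2 0 0 0; 0 0 -3 0 0 0; 0 0 -4 0 0 0; 0 0 -5 0 0 0; 0 0 -6 0 0 0; 0 0 -7 0 0 0; 0 0 -8 0 0 0; 0 0 -9 0 0 0; 0 0 -9 0 0 0"
}}

```text
t: 21.33
ee_pos: [530.6, 220.4, 123.2]
ee_rot: [[-0.866, 0.5, -0.0], [0.5, 0.866, -0.0], [0.0, -0.0, -1.0]]
force: [-0.7, 0.2, -2.1]
grip_width: 52.4
grip_force: 64.4
```

```bash
python3 - <<'E'
from workcell import arm
from h import *
import cv2
D=arm.get_image("side")["pixels"];I=arm.get_image("scene")["pixels"]
s=arm.read_state();print(s["t"],s["ee_pos"],s["force"])
m=np.hstack([cv2.resize(D[290:380,245:365],(400,300),interpolation=2),cv2.resize(I[180:270,330:450],(400,300),interpolation=2)])
cv2.imwrite("pics/w5.png",m)
E
```

```text
21.4333 [530.63889752 220.2862886  123.14354211] [ 0.56678816  0.37718821 -0.97635299]
```

View pics/w5.png

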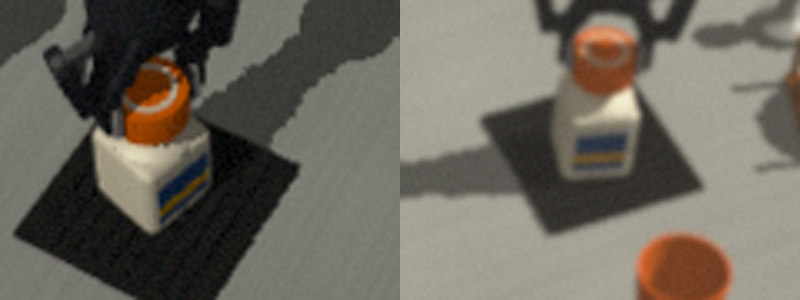

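The bottle stands on the mat with its label facing as before, so only the cap turned, and the force is near zero. I lift the cap clear.

>>> {"op": "arm_command", "data": {
  "steps": "0 0 -2 0 0 0; 0 0 -5 0 0 0; 0 0 -9 0 0 0; 0 0 -14 0 0 0; 0 0 -19 0 0 0; 0 0 -24 0 0 0; 0 0 -29 0 0 0; 0 0 -33 0 0 0; 0 0 -36 0 0 0; 0 0 -36 0 0 0"
}}

```text
t: 22.27
ee_pos: [531.1, 220.4, 160.2]
ee_rot: [[-0.866, 0.5, 0.001], [0.5, 0.866, 0.001], [-0.0, 0.001, -1.0]]
force: [0.5, -0.8, -2.0]
grip_width: 52.2
grip_force: 64.4
```

>>> {"op": "arm_command", "data": {
  "steps": "0 0 0 0 0 0; 0 0 0 0 0 0; 0 0 0 0 0 0; 0 0 0 0 0 0; 0 0 0 0 0 0; 0 0 0 0 0 0; 0 0 0 0 0 0; 0 0 0 0 0 0; 0 0 0 0 0 0; 0 0 0 0 0 0"
}}

```text
t: 23.1
ee_pos: [530.8, 220.2, 159.3]
ee_rot: [[-0.866, 0.5, -0.0], [0.5, 0.866, -0.0], [-0.0, -0.0, -1.0]]
force: [1.6, 0.0, -0.1]
grip_width: 52.4
grip_force: 64.4
```

```bash
python3 - <<'E'
from workcell import arm
from h import *
import cv2
D=arm.get_image("side")["pixels"];I=arm.get_image("scene")["pixels"]
s=arm.read_state();print(s["t"],s["ee_pos"],s["force"],s["grip_force"],s["grip_width"])
m=np.hstack([cv2.resize(D[230:380,245:445],(400,300),interpolation=2),cv2.resize(I[150:300,230:430],(400,300),interpolation=2)])
cv2.imwrite("pics/w6.png",m)
E
```

```text
23.2 [530.79686422 220.17980147 159.32318448] [-0.71375173  0.42367261 -0.50882296] 64.36274701729417 52.20195686864036
```

View pics/w6.png

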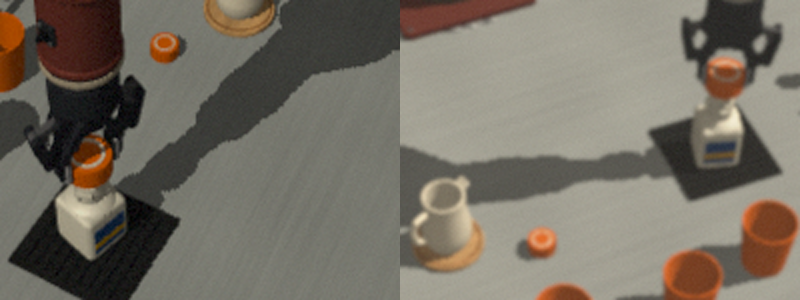

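The cap is held clear above the open bottle's neck, and the bottle and jug stand upright on the mat and coaster. I hand in.

```bash
python3 -c "
from workcell import arm
print(arm.finish_job())"
```

```text
the job is handed in; nothing more can be done
None
```

The jug is on the coaster and the bottle is open on the mat, with its cap held in the gripper about 40 mm above its locked position; I handed the job in at about 23 s and got no verdict back.

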